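Shut and latch the gate of the glass-offcut rack

ROBOT

A 6-joint arm with a two-finger parallel gripper is mounted at the origin on a cart in front of the work surface, level with it; the furniture and walls round the work are solid. World frame = base frame: x ahead of the robot, y to its left, z up, the work surface at z = 0. Lengths are in m, angles in rad, forces in N, time in s.
With the tool pointing down it reaches from about 0.25 to 0.725 m from the base axis. Payload 4 kg.
Tool frame: the origin (TCP) lies midway between the tips of the shut fingers; the grasp point (between the pads) lies 19 mm behind it; z points along the fingers, y is the line along which they close (so a half turn about z gives the same grasp; the last joint's range is limited). The gripper opens to 85 mm and grips with 20 to 120 N. Pads are 22 mm wide; open, the fingers measure 114 mm over their backs; the gripper's body (76 mm by 85 mm) begins 54 mm behind the grasp point. The pads swing forward as they close: fully open they stand 13 mm farther back than shut.
Start: joints at [1.124, 0.241, 0.005, 1.335, 0, 1.571], TCP at [0.216, 0.451, 0.231] pointing down, gripper open.
Joint ranges: [-2.72, 2.72], [-1.05, 1.87], [-1.09, 1.28], [-1.99, 2.15], [-1.42, 1.44], [-3.14, 3.14]. Speed limits (rad/s): [2.79, 2.79, 3.14, 3.14, 3.14, 3.14].

INTERFACE

Orientations are given as a unit quaternion [x, y, z, w].
In Python, from workcell import bot gives the robot as it stands. The module is installed in compiled form; this text tells all that it offers.
- The arm moves only by the tool drive_tool, never from a script. Its arguments are lists of equal length, an entry for each row: "slide": the shift along the tool's x, y, z scaled (see below), a list of three; "rotation": the turn, a rotation vector about the tool's x, y, z scaled (see below), a list of three. A call has exactly 8 rows; each row is the pose to reach, as a shift and turn from the pose commanded when the call began, along the tool's axes at that moment; what a row does not reach only later rows make up. The controller multiplies each number of a shift by 250 mm and each number of a turn by 0.5 rad. A row lasts 1/8 s, in which the tool goes at most 62.5 mm and 10.7 degrees, less where a joint would pass 70% of its speed; a pose out of reach is approached as far as the arm can. A call with a number of a shift or a turn outside -1 to 1 is refused whole. A call with a gripper value outside its range is refused whole. "gripper" is the opening, from 0 (shut) to 1 (fully open), set as the call begins (left out, the last holds). The fingers move at their own pace and stop on an object; the grip force is fixed at half the most. Time passes only in rows, so rows that repeat a pose let the fingers close, or fill a call up. It gives the time, the measured TCP pose, the force, the opening and the grip force at its end, in the units of the state.
- bot.get_obs(): the state, without advancing time (a new reading comes with each control period).
- bot.camera(name): name is "scene" or "top" or "wrist"; returns a dict with "image" (384x512x3 uint8, red, green, blue), "z_map" (384x512 float32, m along the optical axis (not along the pixel's ray), 0 where there is no reading), "camera_matrix" (3x3 intrinsics, pixels), "xyz" and "orientation" of the camera in the world. Camera axes: x right, y up, looking along -z (the intrinsics and any distortion apply to the point x, -y, -z); pixel columns grow to the right and rows downward; lengths in m; the calibration is good to about 2 mm. A picture is of the moment at which its call begins.
- bot.job_done(): hands the job in; it is judged then, once.
The state is a dict: "clock": time; "joint_pos": joint angles; "joint_vel": joint speeds; "tau": joint torques, N m; "eef_pos": TCP position; "tool_rot": TCP orientation; "ft_force": force on the tool from outside, world axes, zero at the start; "ft_torque": the same for the moment, N m; "grip_width": finger opening in m; "grasp_force": force on a finger pad.
Only numpy, scipy, OpenCV 4.12 (cv2) and the standard library are available. Lean on these libraries where they do the work, as an engineer would, in place of code of your own. Each camera call takes 0.05 s, during which the arm holds its last target. There are 200 camera calls.

TASK

Swing the gate of the offcut rack shut and latch it: lift the latch bar over the keeper's lug and let it drop fully down into the notch behind. Use only a light hand, feeling for the notch without ramming or forcing the bar against the keeper or its cover; leave the oil bottle and the two tins alone, and let go at the end.

Things in the scene. Friction and masses are not known exactly. Their poses are not given: they have to be found in the camera images.
- rack: Fixed wooden offcut tray, 200 mm wide, 74 mm deep, 95 mm high, its front shut by the gate; three glass strips inside. Origin on the bench surface at the middle of the gateway; x = the way the gate closes (into the tray), y to the left seen from the front, z up.
- housing (a point): Middle of the underside of the flat cover, 115 mm above the bench, of the dark steel keeper housing right of the gateway (120 mm long in the rack's x, 42 mm wide, 119 mm high; rack y = -90 to -132 mm, x = -75 to +45 mm). It is open to the front and towards the gate; the bar's tip travels between the keeper and this cover.
- notch_range (a point): Front end of the notch's range, at lug-top height (85 mm over the bench). In closing order the keeper is a square lug 31 mm long, flat top 14 mm above the lowered bar's underside; a notch 12.5 mm wide, 23 mm deep; a rear land 31 mm long, level with the lug. The keeper is adjustable: the notch centre lies 0 to 24 mm beyond this point along the rack's x, unmeasured: find it by feel.
- gate (a joint): Hinge of the wooden gate (160 mm wide, 97 mm high), vertical axis at its left end, light friction, stays where left. 0 = shut, parallel to the gateway, bar at rack x = -13 mm; grows as it opens towards the robot (limit 1.1); limit -0.09 the other way. Starts at 0.4 to 0.65. Latched it reads -0.075 to 0.075 depending on the keeper; with the bar still in front of the lug, over 0.14.
- latch (a joint): Pivot of the steel latch bar on the front of the gate. 0 = level, fully down on its rest (also the value in the notch), grows as the free end is lifted (limit 0.5). The bar falls by its own weight (about 0.25 kg). About 0.093 = resting on top of the lug; between about 0.10 and 0.165 it passes between lug and cover.
- knob (a point): Centre of the upright black round knob, 18 mm diameter, 30 mm high, on a thin stem on the latch bar, the rack's highest thing; 145 mm above the bench when the bar is down. It lies 110 mm along the bar from its pivot towards the free end and 67 mm above the bar's centre line. Its z is the knob's own axis, its x the gate's normal (the way it closes).
- latch_pivot (a point): Pivot of the latch bar, 78 mm above the bench; in the gate's frame 13 mm in front of the hinge axis and 35 mm along the gate from it. Its axis is the normal of the gate.
- gate_hinge (a point): Point on the vertical hinge axis of the gate, 78 mm above the bench; on the rack at x = 0, y = +85 mm.
- latch_tip: Free end of the latch bar, the part that enters the keeper: 9 mm thick, 14 mm high, 24 mm long. Origin at its inner end, 151 mm from the latch pivot on the bar's centre line; it runs on along its -y axis to 175 mm.
- oil_mid (a point): Centre (half-way up) of a loose plastic oil bottle with a cap, 35 x 35 x 73 mm, left in front of the rack; bystander.
- tin_small_mid (a point): Centre of a loose round grey tin, 52 mm diameter, 34 mm high, to the left; bystander.
- tin_flat_mid (a point): Centre of a loose round yellowish tin, 62 mm diameter, 24 mm high, to the right; bystander.

How it is judged:
On the way:
1. the latch bar is lifted onto or over the lug with the gate nearly shut (value of joint latch above 0.085 rad and value of joint gate below 0.15 rad), for 0.1 s.
At the end, for the whole second after the job is handed in: The latch bar lies fully down in the notch behind the lug (latch below 0.025 rad, gate below 0.10 rad) and is at rest (value of joint latch below 0.025 rad and value of joint gate below 0.1 rad and linear speed of latch_tip below 0.01 m/s); the robot touches nothing.
It fails at once if the bar's tip is rammed or forced against the keeper, its cover or anything else with more than 12 N (contact force between latch_tip and anything else above 12 N).
It fails at once if the oil bottle or a tin is moved more than 30 mm (distance of any of oil_mid, tin_small_mid, tin_flat_mid from where it was at the start of the episode above 0.03 m).
It also fails if it takes over 42 s, if anything falls off the work surface, if the arm or the gripper's body presses on something with over 40 N, if the wrist force passes 120 N, or if a joint passes its speed limit or range.

## Working session

There is one attempt and no reset: what is moved stays moved. The work goes in short steps, Python scripts to look and compute and a tool call to move; the robot and the scene stay as the last step left them, time stands still between calls to the robot, and variables do not carry over. Pictures are saved under pics/ and viewed, at most 10 in all, crops included, and the job is handed in when it is done.

Besides the shell and the picture viewer there is one more tool, called after "Emit:" as name(argument=value, ...) on one line, values as JSON. drive_tool: Moves the arm, as the interface text tells. Shifts and turns lie within -1 to 1; 1 stands for 250 mm of shift or 0.5 rad of turn. Its arguments: {"type":"object","properties":{"slide":{"type":"array","items":{"type":"array","items":{"type":"number"}}},"rotation":{"type":"array","items":{"type":"array","items":{"type":"number"}}},"gripper":{"type":"number"}},"required":["slide","rotation"]}

```bash
mkdir -p pics; cat > h.py <<'E'
from workcell import bot
import numpy as np, cv2
from scipy.spatial.transform import Rotation as R
def cam(n):
    c=bot.camera(n); return c
def pts(c):
    K=c["camera_matrix"]; z=c["z_map"]; v,u=np.mgrid[:384,:512]
    x=(u-K[0,2])/K[0,0]*z; y=(v-K[1,2])/K[1,1]*z
    P=np.stack([x,-y,-z],-1)
    P=P@R.from_quat(c["orientation"]).as_matrix().T+c["xyz"]
    P[z==0]=np.nan
    return P
def save(c,n): cv2.imwrite(f"pics/{n}.png",c["image"][...,::-1])
E
python3 - <<'E'
from h import *
o=bot.get_obs(); print({k:np.round(v,3) for k,v in o.items()})
ims=[]
for n in ["scene","top"]:
    c=cam(n); save(c,n+"0"); np.savez(f"{n}0.npz",**c); print(n,c["xyz"],c["orientation"],c["camera_matrix"].tolist())
E
```

```text
{'clock': np.float64(0.0), 'joint_pos': array([1.124, 0.241, 0.004, 1.335, 0.   , 1.571]), 'joint_vel': array([ 0.001,  0.001, -0.001, -0.   , -0.002,  0.   ]), 'tau': array([-0.0000e+00, -3.7232e+01,  2.5241e+01,  1.7000e-02, -0.0000e+00,
        0.0000e+00]), 'eef_pos': array([0.216, 0.45 , 0.23 ]), 'tool_rot': array([ 0.222,  0.975, -0.001, -0.   ]), 'ft_force': array([-0.402,  1.085,  0.082]), 'ft_torque': array([-0.012,  0.041,  0.042]), 'grasp_force': np.float64(0.0), 'grip_width': np.float64(0.085)}
scene [-0.37011606 -0.52244086  1.00692042] [ 0.36341296 -0.19500675 -0.43702854  0.79931811] [[479.49043991401913, 0.0, 261.83389282880773], [0.0, 479.49043991401913, 192.2969698830965], [0.0, 0.0, 1.0]]
top [0.3885493  0.02340145 1.15165703] [ 0.02927698 -0.04047936 -0.703427    0.70900969] [[387.45162665115623, 0.0, 248.93407198005676], [0.0, 387.45162665115623, 190.5337441330387], [0.0, 0.0, 1.0]]
```

View pics/scene0.png

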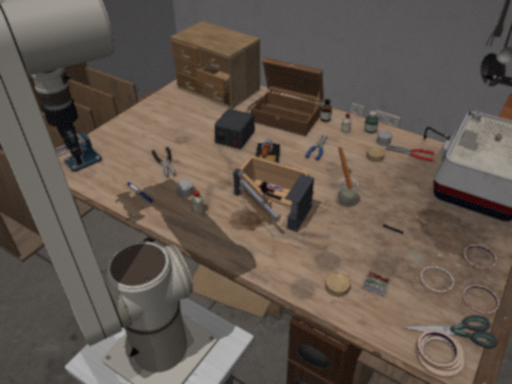

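View pics/top0.png

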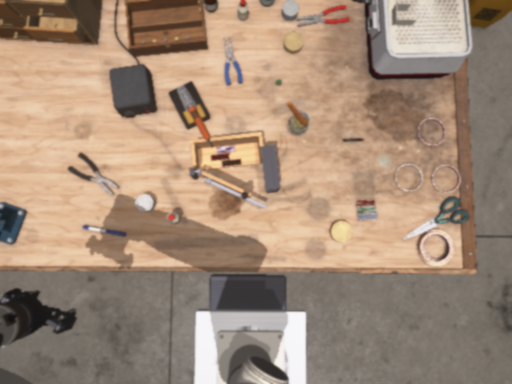

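The top view shows the rack at about (190-280, 130-205), the dark housing at (271,167), and the gate open from (195,172) to (265,205). The oil bottle is near (174,217), the grey tin at (145,202) and the yellow tin at (341,231).

```bash
python3 - <<'E'
from h import *
c=dict(np.load("top0.npz")); P=pts(c); np.save("Ptop.npy",P)
sub=c["image"][120:220,130:290]; a=cv2.resize(sub[...,::-1],None,fx=5,fy=5,interpolation=cv2.INTER_CUBIC)
cv2.imwrite("pics/top_crop.png",a[:600])
s=dict(np.load("scene0.npz")); sub=s["image"][155:240,170:330]; cv2.imwrite("pics/scene_crop.png",cv2.resize(sub[...,::-1],None,fx=5,fy=5,interpolation=cv2.INTER_CUBIC))
np.set_printoptions(linewidth=250)
# heights
Z=P[...,2]; print((Z[128:212:3,186:286:3]*1000).round())
# housing: top face z ~0.119
m=np.zeros(Z.shape,np.uint8); m[135:200,255:290]=(abs(Z[135:200,255:290]-.119)<.008)
r=cv2.minAreaRect(P[m>0][:,:2].astype(np.float32)*1000); print(r,m.sum(),P[m>0][:,2].mean())
E
```

```text
[[ 13.   8.  -1.  -3. 106. 111. 114.   2.  -2.  -2.   3.  -4.  -2.  -2.  -4.   0.  -1.  -2.   2.   0.  -3.  -1.  -1.  -4.  -2.  -0.  -3.   3.   0.  -1.  -1.  -2.  -1.  -1.]
 [  0.  -4.  -0.   1.   0. 111. 114. 110.  -0.  -3.   2.  -2.  -5.   1.  -2.   1.  -1.  -4.  -2.  -1.  -0.   1.   0.  -5.  -5.  -3.   0.   1.  -5.  -6.   3.  -1.   2.   2.]
 [ -0.  -7.  -1.   1.  -2. 109. 121. 118.  -1.   1.  -0.  -0.  -2.  -0.   1.  -4.   2.   1.  94.  96.  93.  96.  94.  97.  94.  94.  -1.  -3.  -3.   0.   2.  -1.  -1.  -4.]
 [ -1.   2.  -1.   1.  -1.  -0. 123. 123.  92.  93.  94.  94.  93.  93.  95.  95.  95.  93.  95.  92.  84.  84.  81.  79.  90.  97.   2.   1.   2.   4.  -1.  -3.   1.  -1.]
 [ -2.  -2.  92.  95.  93.  89.  92. 122.  94.  99.  88.  85.  83.  78.  75.  74.  65.  65.  61.  56.  48.  45.  43.  39.  89.  97.  -2.   6.  -2.  -3.  -4.  -4.  -6.  -1.]
 [  0.  nan  93.  80.  78.  72.  69.  68. 129.  58.  53.  50.  45.  40.  35.  34.  28.  23.  21.  13.  10.  10.   7.   9.  73.  93.   0.  -1.   0.   0.  -6.  -0.  -3.  -2.]
 [ -2.  -1.  98.  56.  41.  37.  32.  24. 127.  16.  16.  10. 
[... 3170 characters left out ...]
-2.   2.  -3.  -1.   3.  -4.   1.  -2.  -0.  -3.   1.]
 [ -3.   1.  -1.  -0.  -4.  -2.   0.  -3.   1.  -1.   2.  -2.   0.  -2.  -1.   1.   1.   2.  -1.   1.  -5.  -3.   0.  84.  86.  -3.  -1.  -2.   2.  -3.  -4.   2.  -1.  -4.]
 [ -0.   1.  -2.  -2.   1.   2.   1.  -2.   1.   2.  -2.  -0.  -3.  -7.   4.  -4.  -2.  -1.  -4.  -1.   1.  -2.  -1.  -2.   1.  83.  79.   2.   1.   3.  -2.  -3.   1.  -2.]
 [  1.   1.  -0.   0.  -2.  -0.  -4.  -3.   2.  -3.  -3.   3.   0.  -2.  -2.  -0.  -5.  -1.  -2.  -3.  -2.  -3.  -0.  -7.  -1.  -1.  -1.  -3.  -0.  -2.  -3.  -3.   1.  -3.]]
((556.1469116210938, -48.15374755859375), (120.19267272949219, 41.828731536865234), 6.723057746887207) 685 0.1181859358391625
```

View pics/top_crop.png

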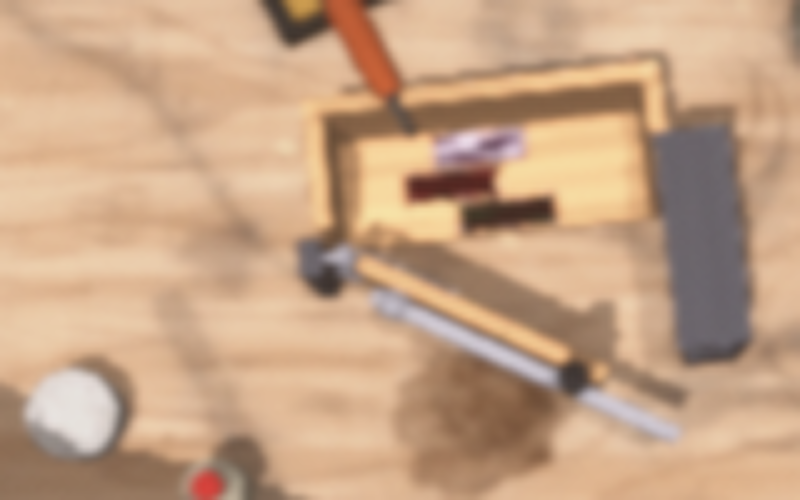

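View pics/scene_crop.png

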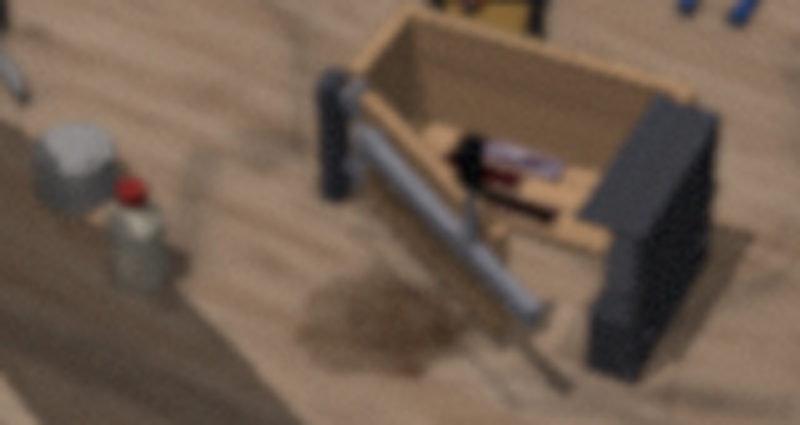

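```bash
cat >> h.py <<'E'
YAW=np.deg2rad(6.72)
def rz(a): return R.from_euler("z",a).as_matrix()
HC=np.array([.5561,-.0482,0]); ORG=HC-rz(YAW)@[-.015,-.111,0]; HINGE=ORG+rz(YAW)@[0,.085,0]
def knob(g,l,top=0.):
    """knob centre (world) and rotation (x=normal, z=knob axis)"""
    G=rz(YAW-g); L=R.from_euler("x",-l).as_matrix()
    p=HINGE+[0,0,.078]+G@(np.array([-.013,-.035,0])+L@np.array([0,-.110,.067+top]))
    return p,G@L
def gate_of(p,al=.145):  # gate from knob xy; al: distance along the gate
    d=rz(-YAW)@(np.r_[p[:2],0]-HINGE); return np.arctan2(-d[0],-d[1])-np.arctan2(.013,al)
def tool(g,l,up=0.,dn=0.,sgn=1):
    """tool pose with grasp point `up` above knob centre along knob axis, shifted dn along gate normal"""
    p,M=knob(g,l); T=np.stack([M[:,1]*sgn,M[:,0]*sgn,-M[:,2]],1)
    return p+M[:,2]*(up-.019)+M[:,0]*dn, T
def rows(p0,T0,targets):
    for p,T in targets:
        s=T0.T@(p-p0)/.25; r=R.from_matrix(T0.T@T).as_rotvec()/.5
        print("[%.3f,%.3f,%.3f] [%.3f,%.3f,%.3f]"%(*s,*r))
def now():
    o=bot.get_obs(); return o["eef_pos"],R.from_quat(o["tool_rot"]).as_matrix(),o
E
python3 - <<'E'
from h import *
P=np.load("Ptop.npy"); print("org",ORG,"hinge",HINGE)
Q=P[185:206,234:256].reshape(-1,3); Q=Q[Q[:,2]>.15]; print(len(Q),Q.mean(0),Q.min(0),Q.max(0))
c=dict(np.load("top0.npz")); K=c["camera_matrix"]; RR=R.from_quat(c["orientation"]).as_matrix()
def ray(u,v,z):
    d=RR@[(u-K[0,2])/K[0,0],-(v-K[1,2])/K[1,1],-1]; return c["xyz"]+d*(z-c["xyz"][2])/d[2]
k=ray(244.0,195.0,.16); print("ray knob",k)
for q in (Q.mean(0),k): print("gate",gate_of(q),"dist",np.linalg.norm(q[:2]-HINGE[:2]))
# bar line / gate top yaw from depth
Z=P[...,2]; m=(abs(Z-.096)<.006); m[:, :190]=0; m[:168]=0; m[206:]=0; m[:,255:]=0
xy=P[m][:,:2].astype(np.float32); vx,vy,x0,y0=cv2.fitLine(xy,cv2.DIST_HUBER,0,.01,.01).ravel(); print("gate dir",np.arctan2(vy,vx),"->", YAW-np.pi/2-np.arctan2(vy,vx), m.sum())
print("hinge post z map px", [np.round(ray(u,v,.1),3) for u,v in [(193.5,172)]])
p0,T0,o=now(); print(T0.round(3))
g=gate_of(Q.mean(0))
for s in (1,-1):
    p,T=tool(g,0,0,sgn=s); print(s,p,R.from_matrix(T0.T@T).as_rotvec())
E
```

```text
org [0.55800802 0.06379268 0.        ] hinge [0.54806154 0.14820871 0.        ]
37 [0.47590431 0.02124224 0.15868493] [0.4676135  0.01289154 0.15365486] [0.48312546 0.02837787 0.16359216]
ray knob [0.47516706 0.0206142  0.16      ]
gate 0.5446674827353581 dist 0.14603818051861586
gate 0.546917602593615 dist 0.14694885575934183
gate dir 1.1727713 -> -2.62628153570901 231
hinge post z map px [array([0.542, 0.159, 0.1  ])]
[[-0.902  0.432 -0.001]
 [ 0.432  0.902 -0.002]
 [-0.    -0.002 -1.   ]]
1 [0.47612991 0.0216392  0.126     ] [-1.54029650e-03  1.52489534e-03  1.55133224e+00]
-1 [0.47612991 0.0216392  0.126     ] [-1.53302672e-03 -1.54851000e-03 -1.59025932e+00]
```

```bash
python3 - <<'E'
from h import *
p0,T0,o=now(); p1,T1=tool(.54,0,.06)
rv=R.from_matrix(T0.T@T1).as_rotvec(); print(p1,rv)
for i in range(4):
    a=(p0+(p1-p0)*i/4,T0@R.from_rotvec(rv*i/4).as_matrix()); b=(p0+(p1-p0)*(i+1)/4,T0@R.from_rotvec(rv*(i+1)/4).as_matrix())
    rows(*a,[b])
E
```

```text
[0.47672145 0.02130484 0.186     ] [-1.54288170e-03  1.52034139e-03  1.54666476e+00]
[-0.421,-0.274,0.045] [-0.001,0.001,0.773]
[-0.493,-0.095,0.045] [-0.001,0.001,0.773]
[-0.493,0.098,0.045] [-0.001,0.001,0.773]
[-0.419,0.276,0.044] [-0.001,0.001,0.773]
```

Emit:
drive_tool(slide=[[-0.07,-0.045,0],[-0.14,-0.09,0],[-0.21,-0.137,0],[-0.28,-0.18,0.01],[-0.35,-0.23,0.02],[-0.421,-0.274,0.03],[-0.421,-0.274,0.045],[-0.421,-0.274,0.045]], rotation=[[0,0,0.13],[0,0,0.26],[0,0,0.39],[0,0,0.52],[0,0,0.65],[0,0,0.773],[0,0,0.773],[0,0,0.773]], gripper=1)

```text
clock: 1.1
eef_pos: [0.2814, 0.3431, 0.2199]
tool_rot: [0.405, 0.914, -0.0, -0.0]
ft_force: [-0.7, 0.3, 0.1]
grip_width: 0.0855
grasp_force: 0.0
```

Emit:
drive_tool(slide=[[-0.08,-0.015,0],[-0.16,-0.03,0],[-0.24,-0.046,0],[-0.32,-0.06,0.01],[-0.4,-0.078,0.02],[-0.493,-0.095,0.03],[-0.493,-0.095,0.045],[-0.493,-0.095,0.045]], rotation=[[0,0,0.13],[0,0,0.26],[0,0,0.39],[0,0,0.52],[0,0,0.65],[0,0,0.773],[0,0,0.773],[0,0,0.773]])

```text
clock: 2.1
eef_pos: [0.3462, 0.2369, 0.2085]
tool_rot: [0.572, 0.82, -0.0, -0.0]
ft_force: [-0.2, 0.3, 0.4]
grip_width: 0.0852
grasp_force: 0.0
```

Emit:
drive_tool(slide=[[-0.08,0.015,0],[-0.16,0.03,0],[-0.24,0.046,0],[-0.32,0.06,0.01],[-0.4,0.078,0.02],[-0.493,0.098,0.03],[-0.493,0.098,0.045],[-0.493,0.098,0.045]], rotation=[[0,0,0.13],[0,0,0.26],[0,0,0.39],[0,0,0.52],[0,0,0.65],[0,0,0.773],[0,0,0.773],[0,0,0.773]])

```text
clock: 3.1
eef_pos: [0.4114, 0.1299, 0.1972]
tool_rot: [0.719, 0.695, -0.0, -0.0]
ft_force: [-0.3, -0.5, -0.0]
grip_width: 0.0853
grasp_force: 0.0
```

Emit:
drive_tool(slide=[[-0.07,0.045,0],[-0.14,0.09,0],[-0.21,0.137,0],[-0.28,0.18,0.01],[-0.35,0.23,0.02],[-0.419,0.276,0.03],[-0.419,0.276,0.044],[-0.419,0.276,0.044]], rotation=[[0,0,0.13],[0,0,0.26],[0,0,0.39],[0,0,0.52],[0,0,0.65],[0,0,0.773],[0,0,0.773],[0,0,0.773]])

```text
clock: 4.1
eef_pos: [0.4765, 0.023, 0.1862]
tool_rot: [0.839, 0.544, -0.0, -0.001]
ft_force: [-0.6, -0.3, 0.2]
grip_width: 0.0854
grasp_force: 0.0
```

```bash
python3 - <<'E'
from h import *
p,T,o=now(); print(o["clock"],p,T.round(3),o["joint_pos"].round(3),o["ft_force"])
c=cam("wrist"); save(c,"w1"); np.savez("w1.npz",**c)
P=pts(c); m=(P[...,2]>.152)&(P[...,2]<.168)&(np.linalg.norm(P[...,:2]-p[:2],axis=-1)<.03)
v,u=np.nonzero(m); Q=P[m]; print(m.sum(),u.mean(),v.mean(),Q.mean(0),Q.min(0),Q.max(0),gate_of(Q.mean(0)))
p1,T1=tool(gate_of(Q.mean(0)),0,.002); rows(p,T,[(p1,T1)])
E
```

```text
4.1 [0.47652476 0.02299357 0.18618365] [[ 0.408  0.913 -0.001]
 [ 0.913 -0.408  0.   ]
 [-0.    -0.001 -1.   ]] [ 0.048  0.222 -0.139  1.211  0.     2.039] [-0.58776175 -0.27609392  0.19952288]
819 262.22100122100125 230.86813186813185 [0.47509618 0.02392586 0.15907872] [0.46591113 0.01444637 0.15212115] [0.4834175  0.03151667 0.16188955] 0.5587436068415482
[-0.005,-0.007,0.233] [-0.003,0.000,0.043]
```

View pics/w1.png

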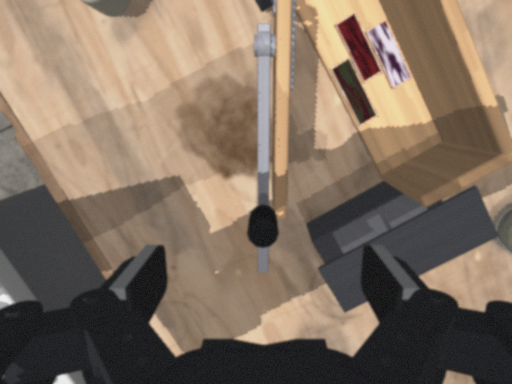

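The knob sits at (262,231), midway between the fingers. The bar runs straight down the image, so the tool yaw matches the gate. The keeper is partly visible at (345-410, 190-250).

Emit:
drive_tool(slide=[[-0.002,-0.007,0.05],[-0.002,-0.007,0.1],[-0.002,-0.007,0.15],[-0.002,-0.007,0.19],[-0.002,-0.007,0.22],[-0.002,-0.007,0.232],[-0.002,-0.007,0.232],[-0.002,-0.007,0.232]], rotation=[[0,0,0],[0,0,0.01],[0,0,0.01],[0,0,0.01],[0,0,0.01],[0,0,0.01],[0,0,0.01],[0,0,0.01]])

```text
clock: 5.15
eef_pos: [0.4758, 0.0223, 0.129]
tool_rot: [0.841, 0.541, 0.0, 0.0]
ft_force: [0.0, 0.5, 0.4]
grip_width: 0.0855
grasp_force: 0.0
```

Emit:
drive_tool(slide=[[0,0,0],[0,0,0],[0,0,0],[0,0,0],[0,0,0],[0,0,0],[0,0,0],[0,0,0]], rotation=[[0,0,0],[0,0,0],[0,0,0],[0,0,0],[0,0,0],[0,0,0],[0,0,0],[0,0,0]], gripper=0)

```text
clock: 6.15
eef_pos: [0.4756, 0.0222, 0.1288]
tool_rot: [0.841, 0.541, 0.0, 0.0]
ft_force: [-0.5, -1.6, 3.5]
grip_width: 0.0165
grasp_force: 58.6
```

```bash
python3 - <<'E'
from h import *
p,T,o=now(); print(o["clock"],p,T.round(3),o["ft_force"],o["grip_width"])
kx=p-T[:,2]*.019; print("gate",gate_of(kx),"dist",np.linalg.norm(kx[:2]-HINGE[:2]), "yawgate",YAW-np.arctan2(T[1,1],T[0,1]))
c=dict(np.load("w1.npz")); P=pts(c)
Q=(P-ORG)@rz(YAW)   # rack frame
m=(Q[...,1]<-.088)&(Q[...,1]>-.125)&(Q[...,2]>.05)&(Q[...,2]<.105)
q=Q[m]
for a in np.arange(-.08,.05,.004):
    s=q[(q[:,0]>=a)&(q[:,0]<a+.004)]
    if len(s): print("%.3f"%a,len(s),s[:,1].min().round(3),np.percentile(s[:,2],[5,50,95]).round(3))
a=c["image"][160:290,290:450,::-1]; cv2.imwrite("pics/wc.png",cv2.resize(a,None,fx=5,fy=4.6,interpolation=cv2.INTER_CUBIC))
E
```

```text
6.15 [0.47561497 0.02221588 0.12875883] [[ 0.414  0.91   0.   ]
 [ 0.91  -0.414 -0.   ]
 [ 0.     0.    -1.   ]] [-0.52058054 -1.55629366  3.51763682] 0.016452536570276188
gate 0.5497614949705653 dist 0.14533767511715465 yawgate 0.5443363014382082
-0.080 2 -0.108 [0.05 0.05 0.05]
-0.076 38 -0.124 [0.05  0.05  0.051]
-0.072 40 -0.123 [0.05  0.05  0.051]
-0.068 39 -0.124 [0.05  0.05  0.051]
-0.064 43 -0.124 [0.05  0.05  0.051]
-0.060 35 -0.124 [0.05  0.051 0.083]
-0.056 115 -0.106 [0.053 0.075 0.085]
-0.052 114 -0.106 [0.052 0.075 0.085]
-0.048 114 -0.105 [0.054 0.075 0.085]
-0.044 117 -0.105 [0.053 0.075 0.085]
-0.040 118 -0.106 [0.053 0.075 0.085]
-0.036 119 -0.105 [0.053 0.075 0.085]
-0.032 121 -0.105 [0.051 0.073 0.085]
-0.028 90 -0.106 [0.052 0.068 0.085]
-0.024 110 -0.118 [0.053 0.061 0.063]
-0.020 115 -0.118 [0.053 0.062 0.063]
-0.016 172 -0.118 [0.054 0.062 0.084]
-0.012 123 -0.105 [0.052 0.075 0.085]
-0.008 124 -0.105 [0.052 0.075 0.086]
-0.004 130 -0.105 [0.052 0.075 0.085]
0.000 122 -0.105 [0.053 0.074 0.085]
0.004 127 -0.106 [0.052 0.075 0.085]
0.008 124 -0.106 [0.053 0.075 0.085]
0.012 344 -0.105 [0.053 0.077 0.094]
0.016 192 -0.106 [0.054 0.085 0.095]
0.020 187 -0.098 [0.054 0.086 0.095]
0.024 185 -0.098 [0.054 0.086 0.095]
0.028 189 -0.123 [0.052 0.085 0.095]
0.032 191 -0.124 [0.052 0.085 0.095]
0.036 193 -0.124 [0.052 0.085 0.096]
0.040 184 -0.123 [0.052 0.085 0.095]
0.044 195 -0.098 [0.055 0.085 0.096]
0.048 195 -0.098 [0.053 0.086 0.095]
```

View pics/wc.png

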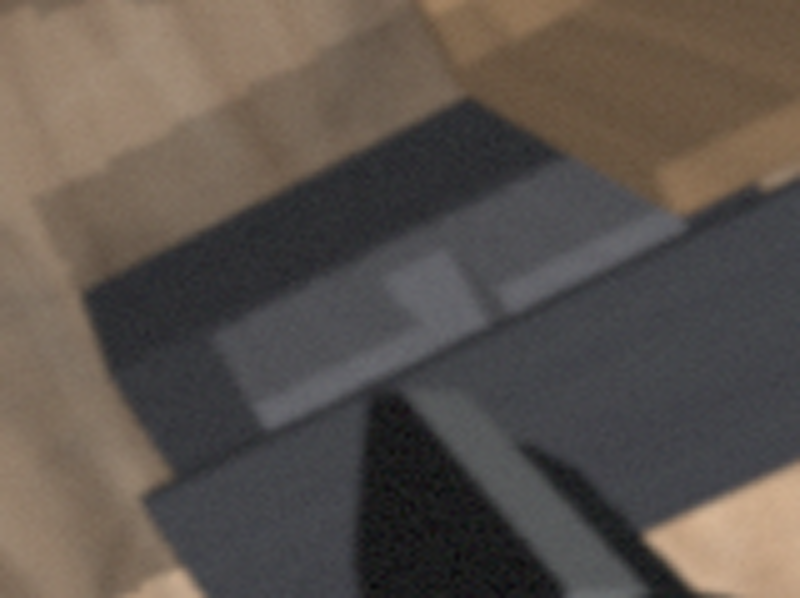

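The keeper shows clearly: depth puts the lug at rack x of about -57 to -26 mm and the notch centre near -20 mm, which gives a latched gate of about 0.035. I'll lift first, then swing the gate.

```bash
python3 - <<'E'
from h import *
u=.003
print("lift"); rows(*tool(.547,0,u),[tool(.547,.133*i/6,u) for i in range(1,7)])
print("swing1"); rows(*tool(.547,.133,u),[tool(g,.133,u) for g in np.linspace(.547,.36,8)[1:]])
print("swing2"); rows(*tool(.36,.133,u),[tool(g,.133,u) for g in np.linspace(.36,.112,8)[1:]])
E
```

```text
lift
[0.005,-0.000,-0.010] [0.000,-0.044,-0.000]
[0.009,-0.000,-0.019] [-0.000,-0.089,0.000]
[0.015,0.000,-0.029] [-0.000,-0.133,0.000]
[0.020,0.000,-0.038] [-0.000,-0.177,-0.000]
[0.025,-0.000,-0.047] [-0.000,-0.222,0.000]
[0.031,-0.000,-0.057] [0.000,-0.266,0.000]
swing1
[-0.001,0.015,0.000] [-0.007,0.000,-0.053]
[-0.002,0.029,0.000] [-0.014,-0.000,-0.106]
[-0.002,0.044,0.000] [-0.021,0.000,-0.159]
[-0.002,0.059,0.000] [-0.028,0.000,-0.212]
[-0.002,0.074,0.000] [-0.035,-0.000,-0.265]
[-0.001,0.088,0.000] [-0.043,-0.000,-0.318]
[-0.000,0.103,0.000] [-0.050,-0.000,-0.371]
swing2
[-0.001,0.019,0.000] [-0.009,0.000,-0.070]
[-0.002,0.039,0.000] [-0.019,0.000,-0.140]
[-0.002,0.059,0.000] [-0.028,0.000,-0.211]
[-0.002,0.078,0.000] [-0.038,0.000,-0.281]
[-0.001,0.098,0.000] [-0.047,0.000,-0.351]
[0.001,0.117,-0.000] [-0.056,0.000,-0.421]
[0.004,0.136,-0.001] [-0.066,0.000,-0.492]
```

Emit:
drive_tool(slide=[[0.005,0,-0.01],[0.009,0,-0.019],[0.015,0,-0.029],[0.02,0,-0.038],[0.025,0,-0.047],[0.031,0,-0.057],[0.031,0,-0.057],[0.031,0,-0.057]], rotation=[[0,-0.044,0],[0,-0.089,0],[0,-0.133,0],[0,-0.177,0],[0,-0.222,0],[0,-0.266,0],[0,-0.266,0],[0,-0.266,0]])

```text
clock: 7.15
eef_pos: [0.4787, 0.0293, 0.1427]
tool_rot: [0.839, 0.54, -0.056, 0.036]
ft_force: [-1.8, -2.2, 0.2]
grip_width: 0.0162
grasp_force: 58.8
```

Emit:
drive_tool(slide=[[-0.001,0.015,0],[-0.002,0.029,0],[-0.002,0.044,0],[-0.002,0.059,0],[-0.002,0.074,0],[-0.001,0.088,0],[0,0.103,0],[0,0.103,0]], rotation=[[-0.007,0,-0.053],[-0.014,0,-0.106],[-0.021,0,-0.159],[-0.028,0,-0.212],[-0.035,0,-0.265],[-0.043,0,-0.318],[-0.05,0,-0.371],[-0.05,0,-0.371]])

```text
clock: 8.15
eef_pos: [0.5024, 0.0186, 0.1428]
tool_rot: [0.785, 0.616, -0.052, 0.041]
ft_force: [-1.4, -2.5, -0.6]
grip_width: 0.0164
grasp_force: 58.7
```

```bash
cat >> h.py <<'E'
def pose():
    p,T,o=now(); z=-T[:,2]; g=YAW-np.arctan2(T[1,1],T[0,1]); k=p+z*.016
    l=np.arcsin(np.clip(-(T[2,0]),-1,1))
    print("t",o["clock"].round(2),"ft",o["ft_force"].round(2),"w",o["grip_width"].round(4),"gate(yaw) %.3f latch(tilt) %.3f"%(g,abs(l)),"gate(pos) %.3f kz %.4f"%(gate_of(k,.145-.067*abs(l)),k[2]))
    print(" model kz at tilt: %.4f"%knob(g,abs(l))[0][2]); return p,T,o
E
python3 - <<'E'
from h import *
pose(); c=cam("scene"); save(c,"s2"); np.savez("s2.npz",**c)
a=c["image"][140:240,210:330,::-1]; cv2.imwrite("pics/s2c.png",cv2.resize(a,None,fx=6,fy=6,interpolation=cv2.INTER_CUBIC))
c=cam("wrist"); P=pts(c); np.savez("w2.npz",**c); Q=(P-ORG)@rz(YAW)
m=(Q[...,1]<-.088)&(Q[...,1]>-.118)&(Q[...,2]>.055)&(Q[...,2]<.09); q=Q[m]
for a in np.arange(-.07,.02,.003):
    s=q[(q[:,0]>=a)&(q[:,0]<a+.003)]
    if len(s): print("%.3f"%a,len(s),s[:,1].min().round(3),np.percentile(s[:,2],[5,50,95]).round(3))
E
```

```text
Traceback (most recent call last):
  File "h.py", line 37, in pose
    print("t",o["clock"].round(2),"ft",o["ft_force"].round(2),"w",o["grip_width"].round(4),"gate(yaw) %.3f latch(tilt) %.3f"%(g,abs(l)),"gate(pos) %.3f kz %.4f"%(gate_of(k,.145-.067*abs(l)),k[2]))
              ^^^^^^^^^^^^^^^^
AttributeError: 'float' object has no attribute 'round'
```

```bash
sed -i 's/o\["clock"\].round(2)/round(o["clock"],2)/; s/o\["grip_width"\].round(4)/round(o["grip_width"],4)/' h.py
python3 - <<'E'
from h import *
pose(); c=cam("scene"); save(c,"s2"); np.savez("s2.npz",**c)
a=c["image"][140:240,210:330,::-1]; cv2.imwrite("pics/s2c.png",cv2.resize(a,None,fx=6,fy=6,interpolation=cv2.INTER_CUBIC))
c=cam("wrist"); P=pts(c); np.savez("w2.npz",**c); Q=(P-ORG)@rz(YAW)
m=(Q[...,1]<-.088)&(Q[...,1]>-.118)&(Q[...,2]>.055)&(Q[...,2]<.09); q=Q[m]
for a in np.arange(-.07,.02,.003):
    s=q[(q[:,0]>=a)&(q[:,0]<a+.003)]
    if len(s): print("%.3f"%a,len(s),s[:,1].min().round(3),np.percentile(s[:,2],[5,50,95]).round(3))
E
```

```text
t 8.15 ft [-1.4  -2.53 -0.57] w 0.0164 gate(yaw) 0.357 latch(tilt) 0.133 gate(pos) 0.362 kz 0.1587
 model kz at tilt: 0.1590
-0.046 1 -0.1 [0.055 0.055 0.055]
-0.043 74 -0.101 [0.057 0.069 0.083]
-0.040 125 -0.113 [0.057 0.075 0.085]
-0.037 164 -0.115 [0.057 0.081 0.085]
-0.034 165 -0.114 [0.059 0.081 0.085]
-0.031 164 -0.114 [0.059 0.081 0.085]
-0.028 151 -0.115 [0.058 0.079 0.085]
-0.025 91 -0.117 [0.057 0.062 0.063]
-0.022 98 -0.118 [0.058 0.061 0.062]
-0.019 94 -0.118 [0.057 0.062 0.063]
-0.016 147 -0.118 [0.058 0.062 0.082]
-0.013 180 -0.114 [0.058 0.08  0.085]
-0.010 173 -0.114 [0.058 0.081 0.085]
-0.007 172 -0.114 [0.058 0.08  0.085]
-0.004 177 -0.114 [0.058 0.081 0.086]
-0.001 171 -0.114 [0.058 0.081 0.085]
0.002 176 -0.114 [0.058 0.081 0.085]
0.005 180 -0.114 [0.058 0.081 0.085]
0.008 177 -0.114 [0.058 0.081 0.085]
0.011 198 -0.114 [0.057 0.08  0.085]
0.014 316 -0.114 [0.058 0.078 0.088]
0.017 130 -0.114 [0.057 0.076 0.088]
0.020 124 -0.09 [0.058 0.075 0.088]
```

View pics/s2c.png

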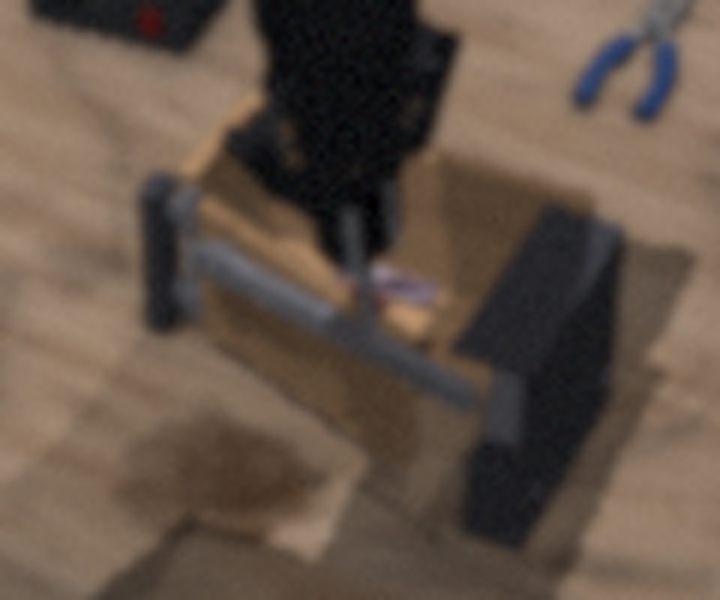

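The scene crop shows the knob gripped and the bar raised. Its tip, at (475,395), is just in front of the housing mouth. The notch centre again measures about -20 mm.

Emit:
drive_tool(slide=[[-0.001,0.019,0],[-0.002,0.039,0],[-0.002,0.059,0],[-0.002,0.078,0],[-0.001,0.098,0],[0.001,0.117,0],[0.004,0.136,-0.001],[0.004,0.136,-0.001]], rotation=[[-0.009,0,-0.07],[-0.019,0,-0.14],[-0.028,0,-0.211],[-0.038,0,-0.281],[-0.047,0,-0.351],[-0.056,0,-0.421],[-0.066,0,-0.492],[-0.066,0,-0.492]])

```text
clock: 9.25
eef_pos: [0.5357, 0.0117, 0.1429]
tool_rot: [0.702, 0.709, -0.047, 0.047]
ft_force: [-0.2, -0.8, -0.7]
grip_width: 0.0165
grasp_force: 58.6
```

```bash
python3 - <<'E'
from h import *
p,T,o=pose(); u=.003
print("lower"); rows(*tool(.112,.133,u),[tool(.112,l,u) for l in (.125,.118,.111,.104,.099)])
E
```

```text
t 9.25 ft [-0.16 -0.83 -0.71] w 0.0165 gate(yaw) 0.109 latch(tilt) 0.133 gate(pos) 0.114 kz 0.1587
 model kz at tilt: 0.1590
lower
[-0.002,-0.000,0.004] [0.000,0.016,-0.000]
[-0.003,0.000,0.007] [0.000,0.030,-0.000]
[-0.004,-0.000,0.010] [0.000,0.044,-0.000]
[-0.006,-0.000,0.013] [0.000,0.058,-0.000]
[-0.007,-0.000,0.015] [0.000,0.068,-0.000]
```

Emit:
drive_tool(slide=[[-0.002,0,0.004],[-0.003,0,0.007],[-0.004,0,0.01],[-0.006,0,0.013],[-0.006,0,0.013],[-0.006,0,0.013],[-0.006,0,0.013],[-0.006,0,0.013]], rotation=[[0,0.016,0],[0,0.03,0],[0,0.044,0],[0,0.058,0],[0,0.058,0],[0,0.058,0],[0,0.058,0],[0,0.058,0]])

```text
clock: 10.25
eef_pos: [0.5353, 0.0098, 0.1398]
tool_rot: [0.703, 0.709, -0.037, 0.037]
ft_force: [-0.3, -0.4, -2.5]
grip_width: 0.0167
grasp_force: 58.6
```

```bash
python3 - <<'E'
from h import *
pose()
E
```

```text
t 10.25 ft [-0.31 -0.4  -2.46] w 0.0167 gate(yaw) 0.109 latch(tilt) 0.104 gate(pos) 0.116 kz 0.1557
 model kz at tilt: 0.1560
```

Emit:
drive_tool(slide=[[0,0,0],[0,0,0],[0,0,0],[0,0,0],[0,0,0],[0,0,0],[0,0,0],[0,0,0]], rotation=[[0,0,0],[0,0,0],[0,0,0],[0,0,0],[0,0,0],[0,0,0],[0,0,0],[0,0,0]], gripper=0.29)

```text
clock: 11.25
eef_pos: [0.5354, 0.0097, 0.1399]
tool_rot: [0.703, 0.709, -0.037, 0.037]
ft_force: [0.5, -0.3, 0.1]
grip_width: 0.025
grasp_force: 0.0
```

```bash
python3 - <<'E'
from h import *
p,T,o=pose(); c=cam("wrist"); save(c,"w3"); np.savez("w3.npz",**c)
P=pts(c); m=(c["image"].max(-1)<60)&(P[...,2]>.14)&(np.linalg.norm(P[...,:2]-p[:2],axis=-1)<.035)
v,u=np.nonzero(m); print(m.sum(),P[m].mean(0),P[m].max(0))
E
```

```text
t 11.25 ft [ 0.48 -0.26  0.08] w 0.025 gate(yaw) 0.109 latch(tilt) 0.104 gate(pos) 0.116 kz 0.1558
 model kz at tilt: 0.1561
21871 [0.535326   0.02833122 0.2025247 ] [0.57039729 0.0417877  0.2343899 ]
```

View pics/w3.png

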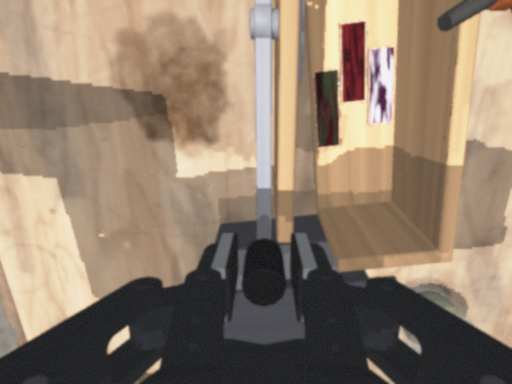

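The knob at (264,270) is free between the pads, and the bar rests on the lug. Next I'll read the latch angle from the bar's depth slope and plan the gentle push.

```bash
cat >> h.py <<'E'
def meas(g0,name=None):
    """latch and gate angle from the bar's top face in the wrist depth picture"""
    c=cam("wrist"); P=pts(c)
    if name: save(c,name)
    img=c["image"].astype(int); sp=img[...,0]-img[...,2]   # wood is warm, steel is not
    for _ in range(3):
        q=(P-HINGE)@rz(YAW-g0); al=-q[...,1]
        m=(abs(q[...,0]+.013)<.006)&(al>.045)&(al<.125)&(q[...,2]>.07)&(q[...,2]<.115)&(sp<15)
        a=np.polyfit(al[m],q[...,2][m],1); b=np.polyfit(al[m],q[...,0][m],1); g0-=b[0]*0
    print("bar n",m.sum(),"latch %.3f"%np.arctan(a[0]),"z@145 %.4f"%np.polyval(a,.145),"x@.085 %.4f slope %.3f -> gate(slope) %.3f gate(pos) %.3f"%(np.polyval(b,.085),b[0],g0+b[0],g0-(np.polyval(b,.085)+.013)/.085))
E
python3 - <<'E'
from h import *
meas(.112)
u=.003
gs=[.105,.098,.091,.084,.077,.07,.065,.065]
rows(*tool(.112,.104,u),[tool(g,.100,u,.0038*min(1,(i+1)/4)) for i,g in enumerate(gs)])
E
```

```text
bar n 2191 latch 0.089 z@145 0.0948 x@.085 -0.0143 slope 0.007 -> gate(slope) 0.119 gate(pos) 0.128
[-0.001,0.008,0.002] [-0.001,0.008,-0.014]
[-0.001,0.015,0.002] [-0.003,0.008,-0.028]
[-0.002,0.023,0.002] [-0.004,0.008,-0.042]
[-0.002,0.031,0.002] [-0.006,0.008,-0.056]
[-0.002,0.035,0.002] [-0.007,0.008,-0.070]
[-0.002,0.039,0.002] [-0.009,0.008,-0.084]
[-0.002,0.041,0.002] [-0.010,0.008,-0.094]
[-0.002,0.041,0.002] [-0.010,0.008,-0.094]
```

Latch reads 0.089 (resting on the lug), with the gate at about 0.115. I'll push gently.

Emit:
drive_tool(slide=[[-0.001,0.008,0.002],[-0.001,0.015,0.002],[-0.002,0.023,0.002],[-0.002,0.028,0.002],[-0.002,0.032,0.002],[-0.002,0.036,0.002],[-0.002,0.039,0.002],[-0.002,0.041,0.002]], rotation=[[-0.001,0.008,-0.014],[-0.003,0.008,-0.028],[-0.004,0.008,-0.042],[-0.006,0.008,-0.056],[-0.007,0.008,-0.07],[-0.009,0.008,-0.084],[-0.01,0.008,-0.094],[-0.01,0.008,-0.094]])

```text
clock: 12.35
eef_pos: [0.5458, 0.0091, 0.1394]
tool_rot: [0.686, 0.726, -0.034, 0.037]
ft_force: [-1.1, -0.7, 0.7]
grip_width: 0.025
grasp_force: 0.5
```

```bash
python3 - <<'E'
from h import *
pose(); meas(.07)
u=.003
for ga,gb in ((.065,.057),(.057,.049)):
    rows(*tool(ga,.1,u,.0038),[tool(gb,.1,u,.0038)])
E
```

```text
t 12.35 ft [-1.14 -0.68  0.73] w 0.025 gate(yaw) 0.062 latch(tilt) 0.100 gate(pos) 0.041 kz 0.1553
 model kz at tilt: 0.1557
bar n 2242 latch 0.089 z@145 0.0948 x@.085 -0.0135 slope 0.016 -> gate(slope) 0.086 gate(pos) 0.075
[-0.000,0.004,0.000] [-0.002,0.000,-0.016]
[-0.000,0.004,0.000] [-0.002,0.000,-0.016]
```

Emit:
drive_tool(slide=[[0,0.001,0],[0,0.002,0],[0,0.003,0],[0,0.004,0],[0,0.005,0],[0,0.006,0],[0,0.006,0],[0,0.006,0]], rotation=[[0,0,-0.004],[0,0,-0.008],[-0.001,0,-0.012],[-0.001,0,-0.016],[-0.002,0,-0.02],[-0.002,0,-0.022],[-0.002,0,-0.022],[-0.002,0,-0.022]])

```text
clock: 13.4
eef_pos: [0.5472, 0.0094, 0.1395]
tool_rot: [0.682, 0.729, -0.034, 0.037]
ft_force: [-0.9, 0.1, -0.0]
grip_width: 0.025
grasp_force: 0.3
```

```bash
python3 -c "
from h import *
pose(); meas(.06)"
```

```text
t 13.4 ft [-0.88  0.14 -0.01] w 0.025 gate(yaw) 0.051 latch(tilt) 0.100 gate(pos) 0.030 kz 0.1554
 model kz at tilt: 0.1556
bar n 2223 latch 0.090 z@145 0.0949 x@.085 -0.0133 slope 0.016 -> gate(slope) 0.076 gate(pos) 0.064
```

Emit:
drive_tool(slide=[[0,0.001,0],[0,0.002,0],[0,0.003,0],[0,0.004,0],[0,0.005,0],[0,0.006,0],[0,0.006,0],[0,0.006,0]], rotation=[[0,0,-0.004],[0,0,-0.008],[-0.001,0,-0.012],[-0.001,0,-0.016],[-0.002,0,-0.02],[-0.002,0,-0.022],[-0.002,0,-0.022],[-0.002,0,-0.022]])

```text
clock: 14.45
eef_pos: [0.5489, 0.0095, 0.1396]
tool_rot: [0.678, 0.733, -0.034, 0.037]
ft_force: [0.5, 0.5, -0.1]
grip_width: 0.0248
grasp_force: 0.0
```

```bash
python3 -c "
from h import *
pose(); meas(.05)"
```

```text
t 14.45 ft [ 0.45  0.49 -0.1 ] w 0.0248 gate(yaw) 0.040 latch(tilt) 0.100 gate(pos) 0.019 kz 0.1555
 model kz at tilt: 0.1557
bar n 2090 latch -0.000 z@145 0.0848 x@.085 -0.0121 slope 0.028 -> gate(slope) 0.078 gate(pos) 0.040
```

The bar dropped: latch 0.000, z at the knob 84.8 mm, and no force. I'll open the fingers and retreat straight up.

Emit:
drive_tool(slide=[[0,-0.006,0],[0,-0.012,0],[0,-0.012,0],[0,-0.012,0],[0,-0.012,0],[0,-0.012,0],[0,-0.012,0],[0,-0.012,0]], rotation=[[0,0,0],[0,0,0],[0,0,0],[0,0,0],[0,0,0],[0,0,0],[0,0,0],[0,0,0]], gripper=0.6)

```text
clock: 15.5
eef_pos: [0.5457, 0.0091, 0.1395]
tool_rot: [0.678, 0.733, -0.034, 0.037]
ft_force: [-0.4, -0.3, -0.7]
grip_width: 0.0512
grasp_force: 0.0
```

Emit:
drive_tool(slide=[[0,0,-0.02],[0,0,-0.06],[0,0,-0.12],[0,0,-0.18],[0,0,-0.24],[0,0,-0.3],[0,0,-0.36],[0,0,-0.36]], rotation=[[0,0,0],[0,0,0],[0,0,0],[0,0,0],[0,0,0],[0,0,0],[0,0,0],[0,0,0]])

```text
clock: 16.5
eef_pos: [0.5459, 0.0183, 0.2307]
tool_rot: [0.678, 0.733, -0.033, 0.038]
ft_force: [0.4, -0.2, 0.8]
grip_width: 0.0513
grasp_force: 0.0
```

```bash
python3 -c "
from h import *
pose(); meas(.04,'w4')"
```

```text
t 16.5 ft [ 0.37 -0.16  0.8 ] w 0.0513 gate(yaw) 0.039 latch(tilt) 0.100 gate(pos) 0.042 kz 0.2466
 model kz at tilt: 0.1557
bar n 965 latch -0.001 z@145 0.0848 x@.085 -0.0130 slope 0.021 -> gate(slope) 0.061 gate(pos) 0.040
```

View pics/w4.png

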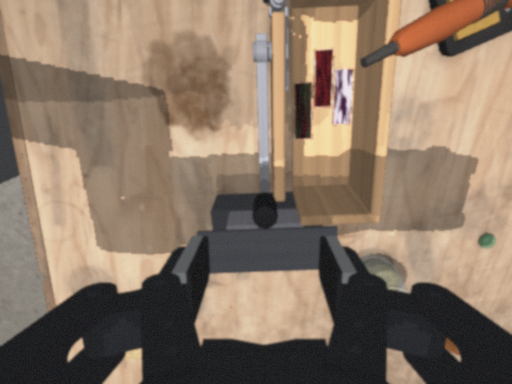

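The gate is shut with the bar level at (263,130) and its tip inside the keeper. The knob, at (264,208), is clear of the fingers.

```bash
python3 -c "
from workcell import bot
print(bot.job_done())"
```

```text
the job is handed in; nothing more can be done
None
```

The gate is shut and latched: the bar dropped into the notch under its own weight (latch about 0.00, gate about 0.04), the gripper is clear, and the job was handed in at about 16.5 s; no verdict came back.

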